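Set the blood tubes rolling and start the countdown

TASK

The blood tubes are lying on the roller mixer: start them mixing. With a light fingertip press and release the mixer's green power key, then its blue slow-speed key, and once both are done the orange start key on the countdown timer. Pick nothing up, press no other key, leave the timer where it lies and the tubes and everything else undisturbed, and finish with the hand clear.

Things in the scene. Friction and masses are not known exactly. Their poses are not given: they have to be found in the camera images.
- mixer: White five-roller tube mixer, fixed, 360 mm deep (x), 220 mm wide (y). Origin: centre of its underside; x points from console to rollers, z up. Console: flat dark blue panel 95 mm high at x = -180 to -98 mm, the end facing the robot; on it a row of three round keys (x = -154 mm), 22 mm in diameter, 56 mm apart, 5 mm proud. Rollers and tubes behind it reach 98 mm high.
- mixer_power_top (a point): Top centre of the green power key at rest, 100 mm above the table: the left key seen from the robot (+y in the mixer's frame).
- mixer_power (a joint): Travel of the green power key: m, 0 = up, 0.004 = fully down; springs back. Begins to move at 0.9 N, fully down at 4.4 N. Counts as pressed beyond 0.0025 for 0.1 s. Light touch: never over 20 N.
- mixer_slow_top (a point): Top centre of the blue slow-speed key (one chevron), the middle key, 100 mm above the table.
- mixer_slow (a joint): Travel of the blue slow-speed key: m, 0 = up, 0.004 = fully down; springs back. Begins to move at 0.9 N, fully down at 4.4 N. Counts as pressed beyond 0.0025 for 0.1 s. Light touch: never over 20 N.
- mixer_fast_top (a point): Top centre of the yellow fast-speed key (two chevrons), the right key; it must not be pressed.
- mixer_fast (a joint): Travel of the yellow fast-speed key: same spring; pressed by mistake beyond 0.0015.
- timer: Dark grey countdown timer lying loose and flat left or right of the mixer, 85 mm (x) by 105 mm (y), top face 24 mm high, about 180 g. Origin: centre of its underside; x points from its keys to its display, z up. Two round keys 22 mm in diameter, 48 mm apart, 5 mm proud, on the side nearer the robot. Press it where it lies, never pick it up.
- timer_start_top (a point): Top centre of the timer's orange start key at rest, 29 mm above the table (left key, +y in the timer's frame).
- timer_start (a joint): Travel of the orange start key: m, 0 = up, 0.004 = fully down; springs back. Begins to move at 0.9 N, fully down at 4.4 N. Counts as pressed beyond 0.0025 for 0.1 s. Light touch: never over 20 N.
- timer_clear_top (a point): Top centre of the timer's white clear key (right key); it must not be pressed.
- timer_clear (a joint): Travel of the white clear key: same spring; pressed by mistake beyond 0.0015.
- tube_a: Purple-capped blood tube lying on the mixer's rollers, 16 mm diameter, 100 mm long, 18 g, loose; origin on its axis at mid-length, x axis along it towards the cap. Bystander: leave it lying.
- tube_b: Purple-capped blood tube lying on the mixer's rollers, 16 mm diameter, 100 mm long, 18 g, loose; origin on its axis at mid-length, x axis along it towards the cap. Bystander: leave it lying.
- tube_c: Purple-capped blood tube lying on the mixer's rollers, 16 mm diameter, 100 mm long, 18 g, loose; origin on its axis at mid-length, x axis along it towards the cap. Bystander: leave it lying.
- dish: Blue kidney dish with two tubes in it, about 200 mm (x) by 110 mm (y), 40 mm high, loose, on the other side of the mixer from the timer. Origin near the middle of its underside. Bystander.
- bottle: White flat-sided sanitiser bottle, 55 by 85 mm, 180 mm high, loose; origin: centre of its underside. Bystander.
- tape: White tape roll lying flat, 66 mm diameter, 25 mm high, loose; origin: centre of its underside. Bystander.
Things that resemble listed ones, but are neither listed nor needed, are in the scene too. Leave any red or yellow look-alike of the timer alone.

How it is judged:
On the way, in this order (a step that is already met when the one before it is completed fails the run):
1. the mixer's green power key is pressed (2.5 mm or more of its 4 mm) (value of joint mixer_power above 0.0025 m), for 0.1 s.
2. with the power key up again, the mixer's blue slow-speed key is pressed (value of joint mixer_slow above 0.0025 m and value of joint mixer_power below 0.001 m), for 0.1 s.
3. with the mixer's keys up again, the timer's orange start key is pressed (value of joint timer_start above 0.0025 m and value of joint each of mixer_power, mixer_slow below 0.001 m), for 0.1 s.
At the end, for the whole second after the job is handed in: All five keys are up again (within 1 mm), the timer lies flat and still within 15 mm of where it was, the three tubes lie on the rollers within 15 mm of where they were, and the dish, bottle and tape are within 20 mm of their places (value of joint each of mixer_power, mixer_slow, mixer_fast, timer_start, timer_clear below 0.001 m and distance of each of timer, tube_a, tube_b, tube_c from where it was at the start of the episode below 0.015 m and angle between timer's own z axis and vertical below 0.05 rad and linear speed of timer below 0.02 m/s and distance of each of dish, bottle, tape from where it was at the start of the episode below 0.02 m); the robot touches nothing.
It fails at once if the fast-speed key or the timer's clear key is pressed (value of joint any of mixer_fast, timer_clear above 0.0015 m).
It fails at once if the mixer or the timer is pressed harder than 20 N (contact force between any of the fingers, the arm and mixer above 20 N or contact force between any of the fingers, the arm and timer above 20 N).
It fails at once if the timer is lifted off the table or pushed more than 15 mm out of place (height (world z) of timer above 0.008 m or distance of timer from where it was at the start of the episode above 0.015 m).
It fails at once if a tube on the rollers is lifted or shifted by more than 15 mm (distance of any of tube_a, tube_b, tube_c from where it was at the start of the episode above 0.015 m).
It fails at once if the dish, bottle or tape is lifted or moved by more than 20 mm (distance of any of dish, bottle, tape from where it was at the start of the episode above 0.02 m).
It also fails if it takes over 50 s, if anything falls off the work surface, if the arm or the gripper's body presses on something with over 40 N, if the wrist force passes 120 N, or if a joint passes its speed limit or range.

ROBOT

A 7-joint arm with a two-finger parallel gripper is mounted at the origin on the work surface. World frame = base frame: x ahead of the robot, y to its left, z up, the work surface at z = 0. Lengths are in m, angles in rad, forces in N, time in s.
With the tool pointing down it reaches from about 0.4 to 0.85 m from the base axis. Payload 4.5 kg.
Tool frame: the origin (TCP) lies on the centre line of the jaws, within the pads' length; the fingertips stand r.tip_reach ahead of it and the grasp point (between the pads) lies 3 mm ahead of it (r.tip_reach is the distance from the TCP to the fingertips, in m); z points along the fingers, y is the line along which they close (so a half turn about z gives the same grasp; the last joint's range is limited). The gripper opens to 88 mm and grips with 3 to 60 N. Pads are 18 mm wide; open, the fingers measure 123 mm over their backs; the gripper's body (75 mm by 187 mm) begins 45 mm behind the grasp point.
Start: joints at [1.138, 0.689, -0.195, 1.565, 0.157, 0.902, -0.215], TCP at [0.281, -0.558, 0.261] pointing down, gripper open.
Joint ranges: [-3.01, 3.01], [-0.46, 2.08], [-1.47, 1.51], [0.13, 2.56], [-1, 4.14], [0.04, 2.09], [-2.66, 2.66]. Speed limits (rad/s): [2.57, 2.57, 3.14, 3.14, 3.14, 3.14, 3.14].

INTERFACE

Orientations are given as a unit quaternion [x, y, z, w].
In Python, from plant import readout, eyes, ticket, r gives the robot as it stands. The module is installed in compiled form; this text tells all that it offers.
- The arm moves only by the tool carry_out, never from a script. Its argument "motion" is a list that holds one entry, the list of rows, each a list of 7 numbers: the shift along the tool's x, y, z in mm, then the turn, a rotation vector about the tool's x, y, z in rad, then the opening in per cent of the stroke, from 0 (shut) to 100 (fully open). In form: [[[dx, dy, dz, ax, ay, az, claw], ...]]. A call has 1 to 8 rows; each row shifts and turns the commanded pose from where the row before left it, along the tool's axes as they then stand; what a row does not reach is not made up. A row lasts 1/10 s, in which the tool goes at most 50 mm and 8.59 degrees, less where a joint would pass 70% of its speed; a pose out of reach is approached as far as the arm can. A call is refused whole if a number of a shift passes 50 or a number of a turn 0.15, either way. A call with a gripper value outside its range is refused whole. The fingers move at their own pace and stop on an object; "squeeze" is the grip in N (left out, the last holds). Time passes only in rows, so rows that do not move let the fingers close. It gives the time, the measured TCP pose, the force and the opening at its end, in the units of the state.
- readout.get_state(): the state, without advancing time (a new reading comes with each control period).
- eyes.snapshot(name): name is "side" or "top" or "wrist"; returns a dict with "pixels" (420x560x3 uint8, red, green, blue), "K" (3x3 intrinsics, pixels), "dist_coeffs" ([k1, k2, p1, p2, k3] as OpenCV has them; the pictures are not rectified), "origin" and "attitude" of the camera in the world. Camera axes: x right, y down, z forward; pixel columns grow to the right and rows downward; lengths in m; the calibration is good to about 2 mm. A picture is of the moment at which its call begins. There is no depth.
- ticket.finish_job(): hands the job in, once; it reports no verdict.
The state is a dict: "clock": time; "q": joint angles; "qd": joint speeds; "joint_torque": joint torques, N m; "tool_pos": TCP position; "eef_rot": TCP orientation; "contact_force": force on the tool from outside, world axes, zero at the start; "moment": the same for the moment, N m; "opening": opening from 0.0 (shut) to 1.0 (fully open).
Only numpy, scipy, OpenCV 4.12 (cv2) and the standard library are available. Lean on these libraries where they do the work, as an engineer would, in place of code of your own. Each camera call takes 0.05 s, during which the arm holds its last target. There are 200 camera calls.

## Working session

There is one attempt and no reset: what is moved stays moved. The work goes in short steps, Python scripts to look and compute and a tool call to move; the robot and the scene stay as the last step left them, time stands still between calls to the robot, and variables do not carry over. Pictures are saved under pics/ and viewed, on a budget of 10 in all, crops included, one or two more only if the job needs it, and the job is handed in when it is done.

Besides the shell and the picture viewer there is one more tool, called after "Emit:" by a JSON object that holds its "fn" and its "kwargs". carry_out: Moves the arm, as the interface text tells. Its arguments: {"type":"object","properties":{"motion":{"type":"array","items":{"type":"array","items":{"type":"array","items":{"type":"number"}}}},"squeeze":{"type":"number"}},"required":["motion"]}

```bash
mkdir -p pics
cat > h.py <<'E'
import numpy as np, cv2
from plant import readout, eyes, ticket, r
from scipy.spatial.transform import Rotation as R
def snap(n,f):
    s=eyes.snapshot(n); cv2.imwrite(f'pics/{f}.png',s['pixels'][:,:,::-1]); np.save(f'pics/{f}.npy',s,allow_pickle=True); return s
def load(f): return np.load(f'pics/{f}.npy',allow_pickle=True).item()
def rot(a):
    a=np.array(a,float); return R.from_quat(a).as_matrix() if a.size==4 else a.reshape(3,3)
def ray(s,uv,z):
    p=cv2.undistortPoints(np.array([[uv]],float),np.array(s['K'],float),np.array(s['dist_coeffs'],float))[0,0]
    d=rot(s['attitude'])@[p[0],p[1],1]; o=np.array(s['origin']); return o+d*(z-o[2])/d[2]
E
python3 - <<'E'
from h import *
a=snap('top','top0'); b=snap('side','side0')
cv2.imwrite('pics/both0.png',np.vstack([a['pixels'],b['pixels']])[:,:,::-1][::1])
for s in (a,b): print(s['origin'],s['attitude'],np.array(s['K']).tolist())
print(r.tip_reach, readout.get_state())
E
```

```text
[0.43400925 0.03419716 0.94972482] [ 0.71050344 -0.70075856  0.04074049 -0.04962371] [[380.1839984307684, 0.0, 280.87359577066735], [0.0, 380.1839984307684, 205.99891867031943], [0.0, 0.0, 1.0]]
[0.51033651 0.77367004 0.88339285] [-0.03483781  0.92994691 -0.36600911  0.00473416] [[395.71080661898384, 0.0, 278.1172160091864], [0.0, 395.71080661898384, 210.36942647128961], [0.0, 0.0, 1.0]]
0.022 {'clock': 0.1, 'q': array([ 1.13778479,  0.68990771, -0.19454741,  1.56619821,  0.15730828,
        0.90250614, -0.21508746]), 'qd': array([ 0.00090927, -0.00104336,  0.00027677, -0.00235243,  0.00081174,
       -0.00068333, -0.00258083]), 'joint_torque': array([-3.27107024e-03, -5.28498781e+01, -1.27163440e+00, -1.53836149e+01,
       -5.26272040e-02,  1.99551701e-03,  8.30018030e-05]), 'tool_pos': array([ 0.28101957, -0.55768304,  0.2599973 ]), 'eef_rot': array([ 9.72871273e-01,  2.31345681e-01, -2.39366868e-04, -7.77028457e-04]), 'contact_force': array([-0.03895463,  0.1623267 , -0.31433963]), 'moment': array([ 0.0219606 ,  0.02509993, -0.01179596]), 'opening': 1.0003160178841115}
```

View pics/top0.png

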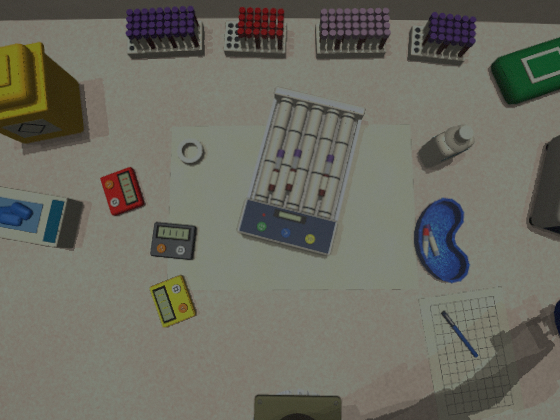

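View pics/side0.png

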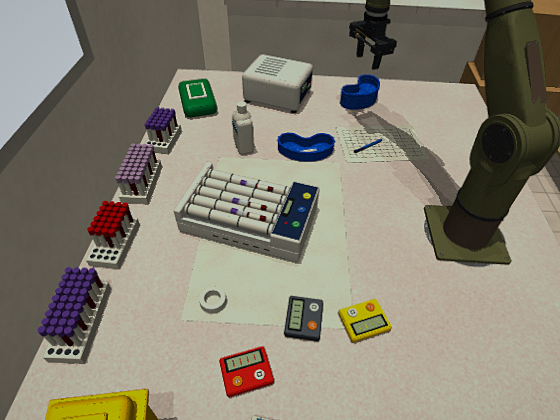

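The top view shows the mixer keys: green (262,226), blue (285,232) and yellow (310,239). The dark grey timer is at (174,240), with orange start at (161,248) and white clear at (181,250). The side view shows the same layout.

These could be mistaken for the targets: the red timer's orange key (~110,185), the yellow timer's orange key (~183,308), the mixer's yellow key (310,239) and the small red light (264,214). By the description I choose green (262,226), blue (285,232) and the grey timer's orange key (161,248).

Run:
```python
from h import *
a=load('top0'); b=load('side0')
def cen(s,uv,h0,h1,smin=110,vmin=60,w=9):
    hsv=cv2.cvtColor(s['pixels'],cv2.COLOR_RGB2HSV); u,v=uv
    c=hsv[v-w:v+w+1,u-w:u+w+1].astype(int)
    m=((c[...,0]>=h0)&(c[...,0]<=h1)&(c[...,1]>=smin)&(c[...,2]>=vmin)).astype(np.uint8)
    n,l,st,ce=cv2.connectedComponentsWithStats(m)
    if n<2: return None,0
    i=1+np.argmax(st[1:,4]); return ce[i]+[u-w,v-w],st[i,4]
T={'green':((262,226),(297,224),45,90,100,.1),'blue':((285,232),(302,210),98,125,110,.1),'yellow':((310,239),(306,196),18,35,110,.1),'orange':((161,248),(313,325),5,20,130,.029)}
for k,(ut,us,h0,h1,sm,z) in T.items():
    for s,uv,n in((a,ut,'top'),(b,us,'side')):
        w=8 if n=='top' else 7
        c,ar=cen(s,uv,h0,h1,sm,120 if k=='blue' else 60,w)
        if c is None: print(k,n,'none'); continue
        print(k,n,c.round(1),ar,ray(s,c,z).round(4))
for uv in ((181,250),): print('clear',ray(a,uv,.029))
print('clear side',ray(b,(316,307),.029))
A=cv2.resize(a['pixels'][195:275,135:335],None,fx=3.9,fy=3.5,interpolation=cv2.INTER_CUBIC)
B=cv2.resize(b['pixels'][175:345,270:350],None,fx=3.5,fy=3.5,interpolation=cv2.INTER_CUBIC)
A=cv2.resize(A,(500,200));C=np.zeros((595,785,3),np.uint8);C[:200,:500]=A;C[:B.shape[0],505:505+B.shape[1]]=B
cv2.imwrite('pics/crop1.png',C[:,:,::-1])
```

```text
green top [261.1 226. ] 34 [0.4974 0.0894 0.1   ]
green side [295.2 223.7] 33 [0.499  0.0893 0.1   ]
blue top none
blue side [301.2 209. ] 24 [0.4847 0.0353 0.1   ]
yellow top [309.6 238.8] 53 [ 0.4703 -0.0193  0.1   ]
yellow side [306.5 195.7] 38 [ 0.4716 -0.0174  0.1   ]
orange top [160.9 247.9] 58 [0.446  0.3362 0.029 ]
orange side [312. 325.] 60 [0.4468 0.337  0.029 ]
clear [0.44176501 0.28689531 0.029     ]
clear side [0.43758749 0.28942625 0.029     ]
```

View pics/crop1.png

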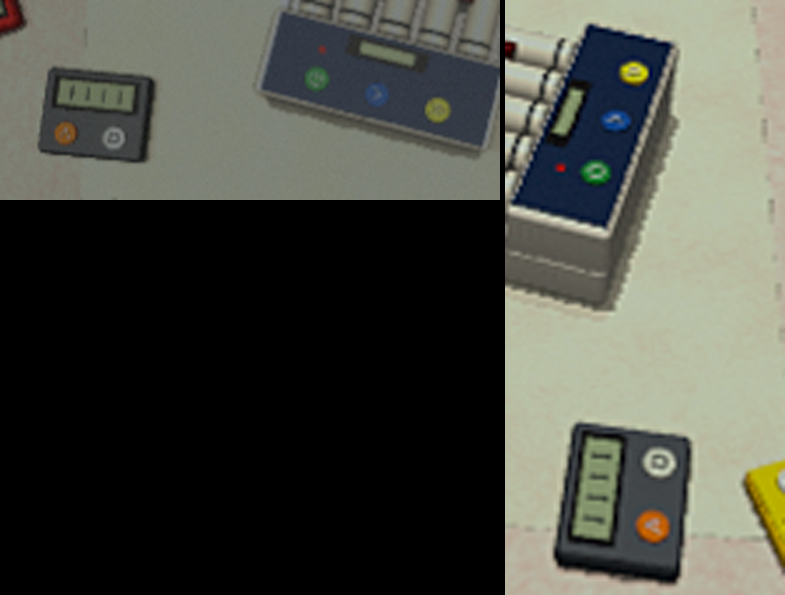

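The crop confirms the choice: green is left, blue (one chevron) is in the middle, yellow is right, and the grey timer has orange left and white right. The views agree within 2 mm. Green–yellow measures 112 mm and orange–clear about 49 mm, both matching the given sizes.

```bash
cat >> h.py <<'E'
P={'green':[.498,.0893],'blue':[.4845,.0355],'orange':[.4464,.3366]}
def go(k,tipz):
    s=readout.get_state(); M=R.from_quat(s['eef_rot']).as_matrix()
    d=np.array([*P[k],tipz+r.tip_reach])-s['tool_pos']
    print(k,'mm tool',(M.T@d*1000).round(1),'tipz',s['tool_pos'][2]-r.tip_reach,'F',s['contact_force'].round(2),'tilt',M[:,2].round(4),'q',s['q'].round(2),'open',s['opening'],'t',s['clock'])
E
python3 -c "
from h import *
go('green',.238)"
```

```text
green mm tool [ 485.  -480.1    0.7] tipz 0.23799730042472414 F [-0.04  0.16 -0.31] tilt [-8.0e-04  1.4e-03 -1.0e+00] q [ 1.14  0.69 -0.19  1.57  0.16  0.9  -0.22] open 1.0003160178841115 t 0.1
```

Emit:
{"fn": "carry_out", "kwargs": {"motion": [[[25,-25,0,0,0,0,0],[25,-25,0,0,0,0,0],[25,-25,0,0,0,0,0],[25,-25,0,0,0,0,0],[25,-25,0,0,0,0,0],[25,-25,0,0,0,0,0],[25,-25,0,0,0,0,0],[25,-25,0,0,0,0,0]]], "squeeze": 10}}

```text
clock: 0.9
tool_pos: [0.37, -0.2881, 0.2606]
eef_rot: [0.973, 0.231, -0.0, -0.0]
contact_force: [0.9, -0.3, -0.1]
opening: 0.296
```

Emit:
{"fn": "carry_out", "kwargs": {"motion": [[[25,-25,0,0,0,0,0],[25,-25,0,0,0,0,0],[25,-25,0,0,0,0,0],[25,-25,0,0,0,0,0],[25,-25,0,0,0,0,0],[25,-25,0,0,0,0,0],[25,-25,0,0,0,0,0],[25,-25,0,0,0,0,0]]]}}

```text
clock: 1.7
tool_pos: [0.4586, -0.0195, 0.2606]
eef_rot: [0.973, 0.231, -0.0, 0.0]
contact_force: [-0.1, -0.5, 0.3]
opening: 0.009
```

```bash
python3 -c "
from h import *
go('green',.12)"
```

```text
green mm tool [ 84.2 -79.4 118.5] tipz 0.23857259000440587 F [-0.07 -0.45  0.32] tilt [-4.e-04 -1.e-04 -1.e+00] q [ 0.03  0.48 -0.14  2.05  0.11  0.62 -1.28] open 0.008886411236137114 t 1.7
```

Emit:
{"fn": "carry_out", "kwargs": {"motion": [[[21,-20,0,0,0,0,0],[21,-20,0,0,0,0,0],[21,-20,0,0,0,0,0],[21,-19,0,0,0,0,0],[0,0,40,0,0,0,0],[0,0,40,0,0,0,0],[0,0,38,0,0,0,0],[0,0,0,0,0,0,0]]]}}

```text
clock: 2.5
tool_pos: [0.4948, 0.0869, 0.1388]
eef_rot: [0.973, 0.232, -0.005, 0.0]
contact_force: [-0.2, -0.5, -0.5]
opening: 0.005
```

Run:
```python
from h import *
go('green',.103)
s=snap('wrist','w1'); t=snap('side','s1')
C=np.hstack([cv2.resize(s['pixels'],(400,300)),cv2.resize(t['pixels'][140:260,220:380],(400,300))])
cv2.imwrite('pics/c2.png',C[:,:,::-1])
```

```text
green mm tool [ 4.1 -0.7 13.7] tipz 0.11678155185856012 F [-0.23 -0.45 -0.49] tilt [-0.0094 -0.0025 -1.    ] q [-0.22  0.74 -0.08  2.03  0.14  0.39 -1.51] open 0.005192017449872271 t 2.5
```

View pics/c2.png

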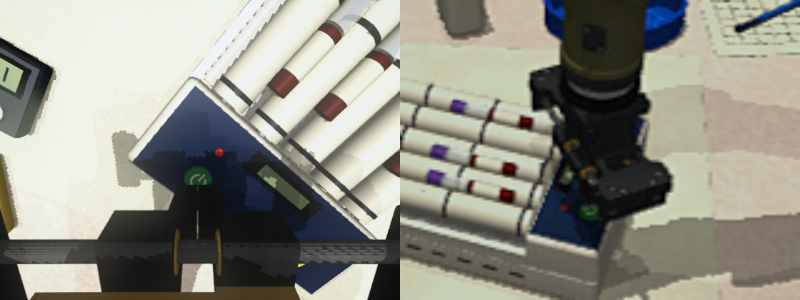

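The wrist view shows the green key just ahead of the closed fingertips at about (198,177), with blue hidden behind them. The side view agrees. The remaining offset is about 4 mm along the tool's x.

Emit:
{"fn": "carry_out", "kwargs": {"motion": [[[4,-1,0,0,0,0,0],[0,0,6,0,0,0,0],[0,0,6,0,0,0,0],[0,0,0,0,0,0,0],[0,0,0,0,0,0,0]]]}}

```text
clock: 3.1
tool_pos: [0.501, 0.09, 0.1308]
eef_rot: [0.973, 0.231, -0.0, 0.0]
contact_force: [0.7, -0.4, 0.1]
opening: 0.007
```

```bash
python3 -c "
from h import *
go('green',.097)"
```

```text
green mm tool [-3.  -0.7 11.8] tipz 0.10881930923371522 F [ 0.66 -0.44  0.12] tilt [-0.e+00 -1.e-04 -1.e+00] q [-0.22  0.75 -0.08  2.03  0.15  0.37 -1.52] open 0.00675756599994761 t 3.1
```

Emit:
{"fn": "carry_out", "kwargs": {"motion": [[[-3,-1,0,0,0,0,0],[0,0,4,0,0,0,0],[0,0,3,0,0,0,0],[0,0,0,0,0,0,0],[0,0,0,0,0,0,0]]]}}

```text
clock: 3.6
tool_pos: [0.4979, 0.0897, 0.1235]
eef_rot: [0.973, 0.231, -0.0, 0.0]
contact_force: [-0.2, -0.3, -0.3]
opening: 0.004
```

Emit:
{"fn": "carry_out", "kwargs": {"motion": [[[0,0,1,0,0,0,0],[0,0,1,0,0,0,0],[0,0,1,0,0,0,0],[0,0,0,0,0,0,0],[0,0,0,0,0,0,0]]]}}

```text
clock: 4.1
tool_pos: [0.4981, 0.0897, 0.1208]
eef_rot: [0.973, 0.231, 0.0, 0.0]
contact_force: [0.2, 0.7, 1.0]
opening: 0.001
```

```bash
python3 -c "
from h import *
go('green',.0965)"
```

```text
green mm tool [-0.3  0.3  2.3] tipz 0.09882113380063648 F [0.24 0.71 1.01] tilt [ 4.e-04  0.e+00 -1.e+00] q [-0.23  0.77 -0.07  2.04  0.15  0.34 -1.52] open 0.0008313340181708162 t 4.1
```

Emit:
{"fn": "carry_out", "kwargs": {"motion": [[[0,0,1,0,0,0,0],[0,0,1,0,0,0,0],[0,0,0.4,0,0,0,0],[0,0,0,0,0,0,0],[0,0,0,0,0,0,0]]]}}

```text
clock: 4.6
tool_pos: [0.4981, 0.0897, 0.1185]
eef_rot: [0.973, 0.231, 0.0, 0.0]
contact_force: [-0.4, 0.4, 4.9]
opening: 0.006
```

Emit:
{"fn": "carry_out", "kwargs": {"motion": [[[0,0,0.3,0,0,0,0],[0,0,0,0,0,0,0],[0,0,0,0,0,0,0]]]}}

```text
clock: 4.9
tool_pos: [0.4981, 0.0897, 0.1184]
eef_rot: [0.973, 0.231, 0.0, 0.0]
contact_force: [-0.8, 0.1, 6.4]
opening: 0.008
```

Emit:
{"fn": "carry_out", "kwargs": {"motion": [[[0,0,-8,0,0,0,0],[0,0,-12,0,0,0,0],[0,0,0,0,0,0,0],[0,0,0,0,0,0,0]]]}}

```text
clock: 5.3
tool_pos: [0.498, 0.0897, 0.1384]
eef_rot: [0.973, 0.231, 0.0, -0.0]
contact_force: [0.0, 0.3, 0.8]
opening: 0.003
```

```bash
python3 -c "
from h import *
go('blue',.102)"
```

```text
blue mm tool [-36.5  42.3  14.4] tipz 0.11637622578643583 F [0.01 0.27 0.83] tilt [ 6.e-04  2.e-04 -1.e+00] q [-0.22  0.74 -0.08  2.03  0.14  0.38 -1.52] open 0.003387570264961975 t 5.3
```

The force rose to 6.4 N while the tip stopped at 96.4 mm, so green bottomed out and is now released. Blue is next.

Emit:
{"fn": "carry_out", "kwargs": {"motion": [[[-12,14,0,0,0,0,0],[-12,14,0,0,0,0,0],[-12,14,0,0,0,0,0],[0,0,7,0,0,0,0],[0,0,7,0,0,0,0],[0,0,0,0,0,0,0],[0,0,0,0,0,0,0]]]}}

```text
clock: 6.0
tool_pos: [0.4847, 0.0372, 0.1235]
eef_rot: [0.973, 0.232, -0.0, -0.0]
contact_force: [-0.3, -0.9, 0.8]
opening: 0.003
```

```bash
python3 -c "
from h import *
go('blue',.0965)"
```

```text
blue mm tool [-1.   1.5  5. ] tipz 0.10152423280930015 F [-0.26 -0.94  0.79] tilt [-5.e-04  6.e-04 -1.e+00] q [-0.12  0.75 -0.08  2.1   0.18  0.3  -1.46] open 0.0027346634828920124 t 6.0
```

Emit:
{"fn": "carry_out", "kwargs": {"motion": [[[-1,1.5,0,0,0,0,0],[0,0,1,0,0,0,0],[0,0,1,0,0,0,0],[0,0,1,0,0,0,0],[0,0,1,0,0,0,0],[0,0,1,0,0,0,0],[0,0,0,0,0,0,0],[0,0,0,0,0,0,0]]]}}

```text
clock: 6.8
tool_pos: [0.4846, 0.0343, 0.1191]
eef_rot: [0.973, 0.231, 0.0, -0.0]
contact_force: [0.2, -0.3, 3.6]
opening: 0.006
```

Emit:
{"fn": "carry_out", "kwargs": {"motion": [[[0,0,0.4,0,0,0,0],[0,0,0,0,0,0,0],[0,0,0,0,0,0,0]]]}}

```text
clock: 7.1
tool_pos: [0.4846, 0.0343, 0.1187]
eef_rot: [0.973, 0.231, 0.0, -0.0]
contact_force: [0.3, -0.1, 4.3]
opening: 0.006
```

Emit:
{"fn": "carry_out", "kwargs": {"motion": [[[0,0,0.5,0,0,0,0],[0,0,0,0,0,0,0],[0,0,0,0,0,0,0]]]}}

```text
clock: 7.4
tool_pos: [0.4846, 0.0343, 0.1184]
eef_rot: [0.973, 0.231, 0.0, -0.0]
contact_force: [-0.6, -0.1, 6.8]
opening: 0.002
```

Emit:
{"fn": "carry_out", "kwargs": {"motion": [[[0,0,-10,0,0,0,0],[0,0,-25,0,0,0,0],[0,0,-25,0,0,0,0],[0,0,0,0,0,0,0],[0,0,0,0,0,0,0]]]}}

```text
clock: 7.9
tool_pos: [0.4844, 0.0338, 0.1784]
eef_rot: [0.973, 0.231, 0.0, 0.0]
contact_force: [0.9, -0.3, 0.1]
opening: 0.006
```

```bash
python3 -c "
from h import *
go('orange',.06)"
```

```text
orange mm tool [ 102.2 -287.5   96.3] tipz 0.1564016808860703 F [ 0.86 -0.26  0.14] tilt [ 5.e-04 -2.e-04 -1.e+00] q [-0.09  0.65 -0.11  2.06  0.16  0.44 -1.44] open 0.006496543328413565 t 7.9
```

Blue bottomed out too, with 6.8 N at a tip height of 96.4 mm. Next I cross to the timer at height.

Emit:
{"fn": "carry_out", "kwargs": {"motion": [[[8.5,-24,0,0,0,0,0],[8.5,-24,0,0,0,0,0],[8.5,-24,0,0,0,0,0],[8.5,-24,0,0,0,0,0],[8.5,-24,0,0,0,0,0],[8.5,-24,0,0,0,0,0],[8.5,-24,0,0,0,0,0],[8.5,-24,0,0,0,0,0]]]}}

```text
clock: 8.7
tool_pos: [0.4578, 0.2367, 0.1768]
eef_rot: [0.973, 0.231, -0.001, 0.001]
contact_force: [0.8, -0.0, 0.3]
opening: -0.002
```

Emit:
{"fn": "carry_out", "kwargs": {"motion": [[[8.5,-24,0,0,0,0,0],[8.5,-24,0,0,0,0,0],[8.5,-24,0,0,0,0,0],[8.5,-24,0,0,0,0,0],[0,0,40,0,0,0,0],[0,0,40,0,0,0,0],[0,0,0,0,0,0,0],[0,0,0,0,0,0,0]]]}}

```text
clock: 9.5
tool_pos: [0.4453, 0.3364, 0.0973]
eef_rot: [0.973, 0.231, -0.001, 0.001]
contact_force: [0.3, -0.0, 0.5]
opening: 0.002
```

Run:
```python
from h import *
go('orange',.035)
s=snap('wrist','w2'); t=snap('side','s2')
C=np.hstack([cv2.resize(s['pixels'],(400,300)),cv2.resize(t['pixels'][240:360,240:400],(400,300))])
cv2.imwrite('pics/c3.png',C[:,:,::-1])
```

```text
orange mm tool [ 1.2  0.2 40.3] tipz 0.07533303232664496 F [ 0.31 -0.01  0.45] tilt [-0.0022 -0.0025 -1.    ] q [-0.71  0.85 -0.03  1.89  0.05  0.41 -1.89] open 0.002389223481190128 t 9.5
```

View pics/c3.png

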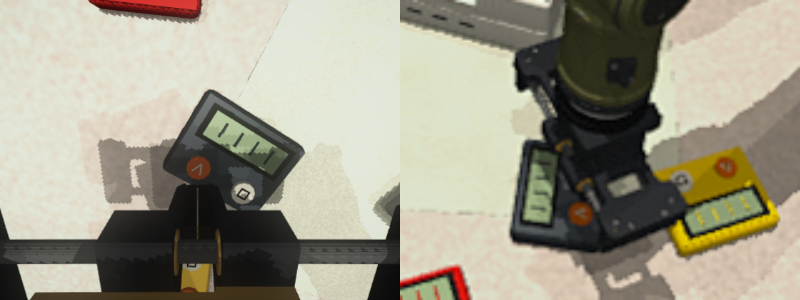

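The wrist view shows the orange key at (198,168), straight ahead of the tips as green was. White clear is at (242,194), out of the way. The side view shows the gripper above the grey timer.

Emit:
{"fn": "carry_out", "kwargs": {"motion": [[[1,0,15,0,0,0,0],[0,0,15,0,0,0,0],[0,0,8,0,0,0,0],[0,0,4,0,0,0,0],[0,0,0,0,0,0,0],[0,0,0,0,0,0,0]]]}}

```text
clock: 10.2
tool_pos: [0.4469, 0.3377, 0.0561]
eef_rot: [0.973, 0.231, 0.0, 0.0]
contact_force: [0.8, 0.7, -0.3]
opening: 0.01
```

```bash
python3 -c "
from h import *
go('orange',.0255)"
```

```text
orange mm tool [-1.   0.8  8.6] tipz 0.03412075274731558 F [ 0.78  0.74 -0.3 ] tilt [ 2.e-04 -0.e+00 -1.e+00] q [-0.72  0.92 -0.02  1.9   0.06  0.32 -1.89] open 0.009628869758462177 t 10.2
```

Emit:
{"fn": "carry_out", "kwargs": {"motion": [[[-1,1,2,0,0,0,0],[0,0,2,0,0,0,0],[0,0,1,0,0,0,0],[0,0,1,0,0,0,0],[0,0,1,0,0,0,0],[0,0,1,0,0,0,0],[0,0,0,0,0,0,0],[0,0,0,0,0,0,0]]]}}

```text
clock: 11.0
tool_pos: [0.4465, 0.3363, 0.0482]
eef_rot: [0.973, 0.231, 0.0, 0.0]
contact_force: [0.2, -1.1, 3.8]
opening: 0.005
```

Emit:
{"fn": "carry_out", "kwargs": {"motion": [[[0,0,0.5,0,0,0,0],[0,0,0,0,0,0,0],[0,0,0,0,0,0,0]]]}}

```text
clock: 11.3
tool_pos: [0.4464, 0.3363, 0.0476]
eef_rot: [0.973, 0.231, 0.0, 0.0]
contact_force: [-1.0, -0.8, 4.3]
opening: 0.007
```

Emit:
{"fn": "carry_out", "kwargs": {"motion": [[[0,0,0.5,0,0,0,0],[0,0,0,0,0,0,0],[0,0,0,0,0,0,0]]]}}

```text
clock: 11.6
tool_pos: [0.4465, 0.3363, 0.0474]
eef_rot: [0.973, 0.231, 0.0, 0.0]
contact_force: [-1.4, 0.2, 6.9]
opening: 0.009
```

Emit:
{"fn": "carry_out", "kwargs": {"motion": [[[0,0,-10,0,0,0,0],[0,0,-30,0,0,0,0],[0,0,-40,0,0,0,0],[0,0,-40,0,0,0,0],[0,0,-40,0,0,0,0],[0,0,0,0,0,0,0],[0,0,0,0,0,0,0]]]}}

```text
clock: 12.3
tool_pos: [0.4466, 0.3368, 0.208]
eef_rot: [0.973, 0.231, 0.001, -0.001]
contact_force: [-0.3, -0.3, -0.6]
opening: 0.006
```

Run:
```python
from h import *
go('orange',.0255)
b=load('side0'); t=snap('side','s3')
C=np.hstack([cv2.resize(x['pixels'],(400,300)) for x in (b,t)])
cv2.imwrite('pics/c4.png',C[:,:,::-1])
for s in (b,t):
    c=cv2.cvtColor(s['pixels'],cv2.COLOR_RGB2HSV)[310:340,295:330]
    v,u=np.nonzero((c[...,0]>=5)&(c[...,0]<=20)&(c[...,1]>130)&(c[...,2]>60)); print(u.mean()+295,v.mean()+310,len(u))
```

```text
orange mm tool [ -0.6   0.3 160.5] tipz 0.1860206285994581 F [-0.26 -0.28 -0.61] tilt [ 0.0015  0.0016 -1.    ] q [-0.7   0.67 -0.04  1.83  0.04  0.64 -1.87] open 0.006137407757624759 t 12.3
312.0 325.0169491525424 59
311.8888888888889 324.8888888888889 63
```

View pics/c4.png

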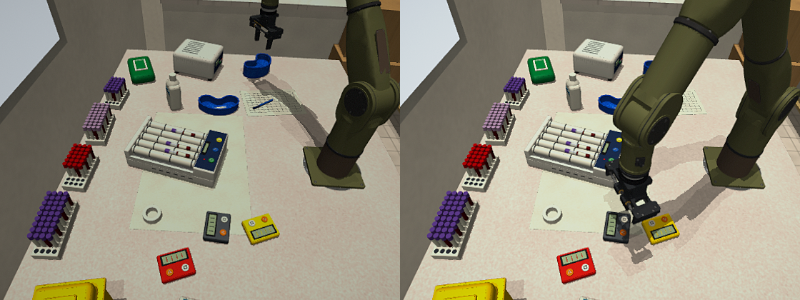

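The before/after side views show the timer (~(217,226) in each half), tubes, tape and bottle unmoved. The hand is clear about 186 mm up, and all three keys bottomed out in turn. I'm handing in.

```bash
python3 -c "
from plant import ticket
print(ticket.finish_job())"
```

```text
the job is handed in; nothing more can be done
None
```

I pressed and released the green power key, the blue slow-speed key and then the orange start key on the grey timer with the closed fingertips, and handed the job in at about 12.3 s. No verdict was reported.

- **Presses:** each key went down about 3.6 mm by tip height. The measured force reached 6.4 N on green, 6.8 N on blue and 6.9 N on orange. That is above the 4.4 N needed for full travel and well below the 20 N limit. Key travel has no direct readout, so the presses are judged from force and tip height.
- **Last checks:** the orange key's centre moved only about 0.2 px in the side view, so the timer did not move. The tubes, tape and bottle look unmoved by eye. The dish was partly hidden by the arm, but the hand passed well above it. At the end the force was near zero and the fingertips were about 186 mm above the table.
- **Failures or disagreements:** the first tool position at the green key was read before the arm had settled, so my correction overshot by about 3 mm. I fixed it before touching the key. No other check failed or disagreed.

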